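# Brush the crusts off the contact grill and fold it shut

### The arm

A 6-joint arm with a two-finger parallel gripper is mounted at the origin on the work surface. World frame = base frame: x ahead of the robot, y to its left, z up, the work surface at z = 0. Lengths are in m, angles in rad, forces in N, time in s.
With the tool pointing down it reaches from about 0.275 to 0.975 m from the base axis. Payload 8.4 kg.
Tool frame: the origin (TCP) lies at the very end of the fingers, on their centre line; the grasp point (between the pads) lies r.grip_depth behind it (r.grip_depth is the distance from the TCP to the grasp point, in m); z points along the fingers, y is the line along which they close (so a half turn about z gives the same grasp; the last joint's range is limited). The gripper opens to 92 mm and grips with 3 to 60 N. Pads are 20 mm wide; open, the fingers measure 128 mm over their backs; the gripper's body (75 mm by 189 mm) begins 69 mm behind the grasp point.
Start: joints at [-1.244, 0.353, 1.633, -0, 1.155, -0.002], TCP at [0.202, -0.592, 0.215] pointing down, gripper open.
Joint ranges: [-2.63, 2.63], [-0.92, 2.1], [0.06, 2.66], [-1.3, 4.44], [0, 2.69], [-3.02, 3.02]. Speed limits (rad/s): [2.22, 2.22, 2.79, 3.14, 3.14, 3.14].

### API

Orientations are given as [roll, pitch, yaw] about the fixed x, y, z axes, in that order (R = Rz(yaw) Ry(pitch) Rx(roll)).
In Python, from workcell import r gives the robot as it stands. The module is installed in compiled form; this text tells all that it offers.
- The arm moves only by the tool step_arm, never from a script. Its argument "plan" is a list of rows, each an object with "linear": the shift along the world's x, y, z in mm, a list of three; "angular": the turn, a rotation vector about the world's x, y, z in rad, a list of three. A call has 1 to 5 rows; each row shifts and turns the commanded pose from where the row before left it; what a row does not reach is not made up. A row lasts 1/12 s, in which the tool goes at most 41.7 mm and 7.16 degrees, less where a joint would pass 70% of its speed; a pose out of reach is approached as far as the arm can. A call with a gripper value outside its range is refused whole. "claw" is the finger opening in mm, from 0 to 91.9, set as the call begins (left out, the last holds). The fingers move at their own pace and stop on an object; "force" is the grip in N (left out, the last holds). Time passes only in rows, so rows that do not move let the fingers close. It gives the time, the measured TCP pose, the force, the opening and the grip force at its end, in the units of the state.
- r.observe(): the state, without advancing time (a new reading comes with each control period).
- r.get_image(name): name is "side" or "top"; returns a dict with "image" (400x640x3 uint8, red, green, blue), "fx", "fy", "cx", "cy" (pixels), "rvec" (rotation vector, rad) and "tvec" (3), from world to camera coordinates, as OpenCV has them. Camera axes: x right, y down, z forward; pixel columns grow to the right and rows downward; lengths in m; the calibration is good to about 2 mm. A picture is of the moment at which its call begins. There is no depth.
- r.close_job(): hands the job in; it is judged then, once.
Trained networks look in a picture, given as the dict that the camera call returned (one of the last four; its "shot" number tells which), for a name from the list of things; names that differ only in an ending like _2 or _b are one class to them, and where a whole thing is asked for, a point or a joint stands for the part that bears it (a point fixed in the world has none). Each returns a list of dicts, best first, with "conf" (0 to 1); they miss things now and then, are a little off and sometimes report something else, mostly with a low value. They report only what shows in the picture. A call takes as long as a camera call.
- r.trace(picture, query): "mask" (400x640 bool, what is visible of it) and "box" ([left, top, right, bottom] in pixels, round what is visible of it).
- r.pinpoint(picture, query): "at" ([column, row] in pixels: a listed point, or the origin of a listed thing).
The state is a dict: "clock": time; "qpos": joint angles; "joint_velocities": joint speeds; "joint_torque": joint torques, N m; "eef_pos": TCP position; "orientation": TCP orientation; "force": force on the tool from outside, world axes, zero at the start; "torque": the same for the moment, N m; "width": finger opening in m; "finger_force": force on a finger pad.
Only numpy, scipy, OpenCV 4.12 (cv2) and the standard library are available. Lean on these libraries where they do the work, as an engineer would, in place of code of your own. Each camera call takes 0.05 s, during which the arm holds its last target. There are 200 camera calls.

### The job

The cold contact grill lies open with toasted crust ends on its lower plate. Take the block brush from its rubber pad, sweep all four crusts over the plate's open edge into the crumb tray without touching them with the gripper, and stand the brush back on its pad. Then fold the upper plate over until the grill is fully shut, without slamming it or shifting the other things on the table.

Things in the scene. Friction and masses are not known exactly. Their poses are not given: they have to be found in the camera images.
- grill: Small cold contact grill (fixed), steel base 250 x 205 mm. Origin: centre of the base's underside, on the table. Its x runs along the hinge, +y points to the hinge side, -y to the crumb tray. Hinge blocks at x = +-95, y = 108 mm reach 100 mm up.
- bed (a point): Centre of the grill's lower plate, on its surface, 75 mm above the table; axes as the grill. The plate is flat (grooves only drawn), 200 mm (x) wide between two side lips 12 mm high, and runs from y = -100 mm (open edge, no lip) to y = +92 mm (back lip 12 mm high).
- tray (a point): Centre of the floor of the open aluminium crumb tray (fixed to the grill, below the open edge of the plate); axes as the grill. Inside 212 mm (x) by 127 mm (y), rim 46 mm above this point and 25 mm below the plate.
- lid (a joint): Angle of the upper plate about its hinge, rad: 0 = folded shut over the lower plate, about 2.6 to 3.0 = folded right out to the +y side with its grooved face up. A stiff hinge: it stays where it is left. About 7 N at the handle moves it.
- lid_handle (a point): Middle of the upper plate's round black bar handle: 16 mm thick, 120 mm long along the hinge direction, 237 mm from the hinge axis; 50 mm between bar centre and plate edge, so open the fingers only about 40 mm to straddle it from above.
- lid_hinge (a point): Middle of the hinge axis (along the grill's x), 98 mm above the table, at grill y = +108 mm. In the grill's axes the handle lies from here at y = -0.237 cos q + 0.012 sin q, z = 0.237 sin q + 0.012 cos q for lid angle q.
- brush: Block grill brush standing on its bristles: bristles 130 (x) x 26 (y) x 30 mm, wooden block 140 x 32 mm from 30 to 46 mm up, upright wooden grip on the middle 62 (x) x 24 (y) mm from 46 to 92 mm up (pinch it across its y). 150 g. Origin: centre of the bristles' underside, z up the grip. Not the long-handled pastry brush.
- pad: Flat black rubber pad, fixed, 190 (x) x 90 (y) x 4 mm, on which the brush stands. Origin: centre of its underside.
- crust_a: Toasted crust scrap, a chunky rounded block 36 x 24 x 20 mm, about 14 g, lying on the lower plate. Origin at its centre.
- crust_b: Toasted crust scrap, a chunky rounded block 28 x 28 x 24 mm, about 14 g, lying on the lower plate. Origin at its centre.
- crust_c: Toasted crust scrap, a chunky rounded block 34 x 22 x 18 mm, about 14 g, lying on the lower plate. Origin at its centre.
- crust_d: Toasted crust scrap, a chunky rounded block 26 x 24 x 22 mm, about 14 g, lying on the lower plate. Origin at its centre.
- spatula: Bystander, leave alone: spatula lying on the table.
- pastry_brush: Bystander, leave alone: long-handled pastry brush lying on the table.
- dropper: Bystander, leave alone: small amber dropper bottle, 75 mm high.
- salt_jar: Bystander, leave alone: clear jar, 80 mm high.
- sauce_bowl: Bystander, leave alone: steel sauce bowl, 90 mm across.

How it is judged:
On the way, in this order (a step that is already met when the one before it is completed fails the run):
1. the brush is lifted at least 30 mm off its pad (z of brush in the frame of pad above 0.034 m), for 0.2 s.
2. all four crusts lie in the crumb tray, below its rim (x of crust_a in the frame of tray between -0.106 and 0.106 m and y of crust_a in the frame of tray between -0.064 and 0.064 m and z of each of crust_a, crust_b, crust_c, crust_d in the frame of tray below 0.046 m and linear speed of each of crust_a, crust_b, crust_c, crust_d below 0.03 m/s and x of crust_b in the frame of tray between -0.106 and 0.106 m and y of crust_b in the frame of tray between -0.064 and 0.064 m and x of crust_c in the frame of tray between -0.106 and 0.106 m and y of crust_c in the frame of tray between -0.064 and 0.064 m and x of crust_d in the frame of tray between -0.106 and 0.106 m and y of crust_d in the frame of tray between -0.064 and 0.064 m), for 0.2 s.
3. the brush stands upright on its pad again, within 30 mm of the pad's centre, and is let go (horizontal distance between brush and pad below 0.03 m and angle between brush's own z axis and vertical below 0.1 rad and z of brush in the frame of pad below 0.009 m and linear speed of brush below 0.02 m/s and contact force between the fingers and brush below 0.1 N), for 0.2 s.
4. the upper plate is folded over and fully shut (lid angle under 0.06 rad) (value of joint lid below 0.06 rad), for 0.2 s.
At the end, for the whole second after the job is handed in: All four crusts rest in the crumb tray, inside its walls and below its rim; the brush stands released, upright within 0.1 rad on its bristles, its centre within 30 mm of the centre of its rubber pad; the upper plate is fully shut, lid angle under 0.06 rad (all of step 2 and all of step 3 and value of joint lid below 0.06 rad); the robot touches nothing.
It fails at once if the robot touches a crust itself (more than 0.5 N): only the brush may (contact force between any of the arm, the fingers and crust_a above 0.5 N or contact force between any of the arm, the fingers and crust_b above 0.5 N or contact force between any of the arm, the fingers and crust_c above 0.5 N or contact force between any of the arm, the fingers and crust_d above 0.5 N).
It fails at once if the upper plate is slammed: it swings shut faster than 2.5 rad/s (velocity of joint lid below -2.5 rad/s).
It fails at once if a bystander (spatula, pastry brush, dropper bottle, jar, bowl) is shifted by more than 30 mm (distance of any of spatula, pastry_brush, dropper, salt_jar, sauce_bowl from where it was at the start of the episode above 0.03 m).
It also fails if it takes over 72 s, if anything falls off the work surface, if the arm or the gripper's body presses on something with over 40 N, if the wrist force passes 120 N, or if a joint passes its speed limit or range.

## Working session

There is one attempt and no reset: what is moved stays moved. The work goes in short steps, Python scripts to look and compute and a tool call to move; the robot and the scene stay as the last step left them, time stands still between calls to the robot, and variables do not carry over. Pictures are saved under pics/ and viewed, at most 10 in all, crops included, and the job is handed in when it is done.

Besides the shell and the picture viewer there is one more tool, called after "Emit:" as a command line: name --argument value ..., lists and objects as JSON in quotes. step_arm: Moves the arm, as the interface text tells. Its arguments: {"type":"object","properties":{"plan":{"type":"array","items":{"type":"object","properties":{"linear":{"type":"array","items":{"type":"number"}},"angular":{"type":"array","items":{"type":"number"}}}}},"claw":{"type":"number"},"force":{"type":"number"}},"required":["plan"]}

```bash
mkdir -p pics; cat > h.py <<'E'
import numpy as np, cv2
from workcell import r
def cam(p):
    R,_=cv2.Rodrigues(np.array(p["rvec"],float)); t=np.array(p["tvec"],float).ravel()
    return R,t
def ray(p,uv):
    R,t=cam(p); d=R.T@np.array([(uv[0]-p["cx"])/p["fx"],(uv[1]-p["cy"])/p["fy"],1.]); return -R.T@t,d
def atz(p,uv,z):
    o,d=ray(p,uv); return o+d*(z-o[2])/d[2]
def tri(p1,u1,p2,u2):
    o,d=ray(p1,u1);q,e=ray(p2,u2)
    s=np.linalg.lstsq(np.c_[d,-e],q-o,rcond=None)[0]
    a=o+d*s[0];b=q+e*s[1]; return (a+b)/2,np.linalg.norm(a-b)
def proj(p,X):
    R,t=cam(p); c=R@np.array(X)+t; return [p["fx"]*c[0]/c[2]+p["cx"],p["fy"]*c[1]/c[2]+p["cy"]]
E
python3 - <<'E'
from h import *
np.set_printoptions(precision=4,suppress=True)
P={n:r.get_image(n) for n in("side","top")}
for n in P: cv2.imwrite(f"pics/{n}0.png",P[n]["image"][:,:,::-1]); print(n,-cam(P[n])[0].T@cam(P[n])[1])
for q in["grill","bed","tray","lid_handle","lid_hinge","brush","pad","crust_a","dropper","salt_jar","sauce_bowl","spatula","pastry_brush"]:
    a={n:[(np.round(d["at"],1).tolist(),round(d["conf"],2)) for d in r.pinpoint(P[n],q)] for n in P}
    print(q,a)
    if a["side"] and a["top"]: print("   tri",*tri(P["side"],a["side"][0][0],P["top"],a["top"][0][0]))
print(r.observe(), r.grip_depth)
E
```

```text
side [0.092  0.385  0.5845]
top [ 0.3501 -0.091   1.1162]
grill {'side': [([265.4, 287.4], 0.82)], 'top': [([209.7, 203.6], 0.64), ([265.9, 203.4], 0.59)]}
   tri [0.4785 0.1242 0.1179] 0.08294429803665317
bed {'side': [([262.1, 262.1], 0.85)], 'top': [([264.1, 199.5], 0.76)]}
   tri [0.5285 0.0393 0.0652] 0.0010337145434928794
tray {'side': [([322.5, 240.8], 0.59)], 'top': [([336.0, 199.7], 0.71), ([266.2, 173.2], 0.2)]}
   tri [ 0.5302 -0.127   0.0153] 0.008491823701617177
lid_handle {'side': [([46.1, 356.1], 0.66)], 'top': [([90.9, 197.3], 0.74)]}
   tri [0.5234 0.3845 0.1501] 0.008525167116055126
lid_hinge {'side': [([213.8, 280.1], 0.97)], 'top': [([212.9, 202.7], 0.84)]}
   tri [0.5179 0.1466 0.105 ] 0.002028252944061
brush {'side': [([386.1, 193.0], 0.88)], 'top': [([451.7, 196.4], 0.66), ([263.8, 200.9], 0.65)]}
   tri [ 0.5415 -0.4018  0.0031] 0.006636703570359381
pad {'side': [([385.6, 192.1], 0.7)], 'top': [([451.8, 195.9], 0.76)]}
   tri [ 0.5426 -0.4012  0.0056] 0.007378624944824974
crust_a {'side': [([300.0, 251.2], 0.79), ([239.4, 237.7], 0.73), ([284.4, 267.7], 0.72),
[... 786 characters left out ...]
, 184.1], 0.59), ([263.0, 284.0], 0.55), ([266.0, 188.2], 0.46), ([385.5, 190.4], 0.36)], 'top': [([428.6, 138.8], 0.94), ([286.7, 216.6], 0.18)]}
   tri [ 0.7919 -0.4349 -0.3433] 0.01226224935664003
{'clock': 1.4, 'qpos': array([-1.2444,  0.353 ,  1.6334,  0.    ,  1.1552, -0.0024]), 'joint_velocities': array([-0.0015,  0.0008, -0.0006,  0.0001,  0.0006,  0.0013]), 'joint_torque': array([  0.0003, -59.3753, -33.4565,   0.0699,   0.0158,  -0.    ]), 'eef_pos': array([ 0.2018, -0.5915,  0.2146]), 'orientation': array([-3.1415, -0.    ,  0.3288]), 'force': array([ 0.1326, -1.1302,  0.2719]), 'torque': array([ 0.004 ,  0.0435, -0.0041]), 'finger_force': 0.0, 'width': 0.09180266499713644} 0.0187
```

View pics/top0.png

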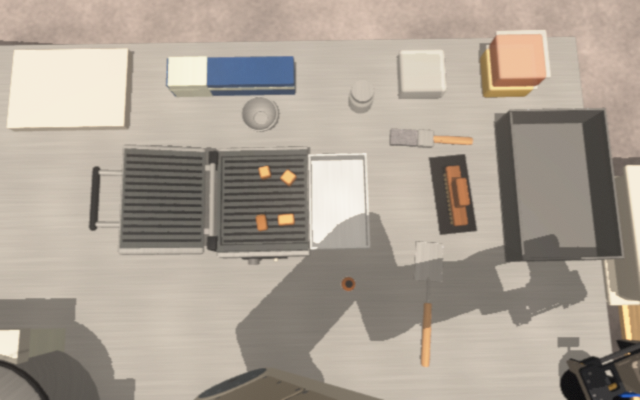

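View pics/side0.png

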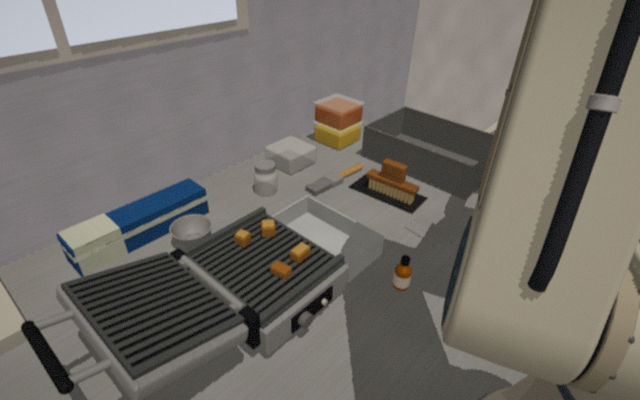

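```bash
python3 - <<'E'
from h import *
np.set_printoptions(precision=4,suppress=True)
P={n:r.get_image(n) for n in("side","top")}
pts={"bed":(.075,0),"tray":(.004,-.167),"lid_hinge":(.098,.108)}
for q,(z,_) in pts.items():
    for n in P:
        d=r.pinpoint(P[n],q)
        if d: print(q,n,atz(P[n],d[0]["at"],z),round(d[0]["conf"],2))
for q,z in (("brush",.004),("pad",0)):
    for n in P:
        for d in r.pinpoint(P[n],q)[:1]: print(q,n,atz(P[n],d["at"],z))
def rect(n,q,z,k=1):
    for d in r.trace(P[n],q)[:k]:
        c=max(cv2.findContours(d["mask"].astype(np.uint8),0,2)[0],key=cv2.contourArea).reshape(-1,2)
        w=np.array([atz(P[n],u,z)[:2] for u in c],np.float32)
        b=cv2.minAreaRect(w*1000); print(q,n,round(d["conf"],2),"centre",np.round(b[0],1),"size",np.round(b[1],1),"ang",round(b[2],2),"px",d["box"])
rect("top","pad",.004);rect("top","brush",.05);rect("top","tray",.05);rect("top","lid_handle",.15)
for n in P: rect(n,"crust_a",.086,5)
for n in P:
    for d in r.pinpoint(P[n],"crust_a"): print(n,atz(P[n],d["at"],.086),round(d["conf"],2))
a=P["top"]["image"][130:270,80:480,::-1]
cv2.imwrite("pics/crop.png",cv2.resize(a,None,fx=2,fy=2,interpolation=2))
E
```

```text
bed side [0.5274 0.0423 0.075 ] 0.82
bed top [0.5294 0.042  0.075 ] 0.96
tray side [ 0.5276 -0.1326  0.004 ] 0.92
tray top [ 0.5338 -0.1331  0.004 ] 0.85
lid_hinge side [0.5252 0.1447 0.098 ] 0.91
lid_hinge top [0.5208 0.1497 0.098 ] 0.98
brush side [ 0.5438 -0.4055  0.004 ]
brush top [ 0.5304 -0.393   0.004 ]
pad side [ 0.5452 -0.4033  0.    ]
pad top [ 0.5464 -0.4101  0.    ]
pad top 0.58 centre [ 546.1 -403.8] size [189.9  90.1] ang 4.94 px [431.4, 157.6, 475.3, 235.5]
brush top 0.69 centre [ 534.5 -402.2] size [140.1  50.9] ang 4.13 px [441.6, 165.4, 468.9, 225.8]
tray top 0.87 centre [524.5 122.1] size [641.7 275.2] ang 88.27 px [90.8, 141.9, 372.4, 265.0]
lid_handle top 0.6 centre [522.2 262.1] size [259.4 232.1] ang 89.06 px [85.8, 143.4, 215.9, 257.4]
crust_a side 0.87 centre [480.3 -12.4] size [32.1 48.4] ang 9.49 px [290.1, 242.4, 310.9, 263.8]
crust_a side 0.8 centre [474.1  43.3] size [41.  31.5] ang 9.41 px [269.4, 261.2, 290.3, 280.4]
crust_a side 0.8 centre [587.6  34.1] size [35.2 38.3] ang 17.65 px [231.6, 229.0, 252.6, 247.1]
crust_a side 0.78 centre [574.9 -18.9] size [27.5 53.2] ang 48.89 px [262.8, 218.5, 277.4, 237.7]
crust_a top 0.7 centre [574.9 -15.7] size [32.5 27. ] ang 43.75 px [280.8, 170.1, 294.0, 185.2]
crust_a top 0.69 centre [474.9  43.6] size [35.7 22.3] ang 11.29 px [256.7, 213.1, 267.7, 232.2]
crust_a top 0.68 centre [480.9  -9.3] size [20.9 32. ] ang 5.33 px [277.1, 213.8, 293.9, 226.0]
crust_a top 0.47 centre [518. 115.] size [619.2 265.2] ang 88.6 px [87.6, 144.4, 370.0, 266.0]
crust_a top 0.33 centre [ 338.4 -143. ] size [28.1 27.6] ang 88.87 px [339.1, 276.7, 355.5, 289.1]
side [ 0.5795 -0.025   0.086 ] 0.71
side [0.5855 0.0401 0.086 ] 0.71
side [ 0.4837 -0.0162  0.086 ] 0.66
side [0.4681 0.039  0.086 ] 0.59
top [0.5849 0.0405 0.086 ] 0.64
top [ 0.5782 -0.0127  0.086 ] 0.61
top [ 0.481  -0.0164  0.086 ] 0.52
top [0.4745 0.0472 0.086 ] 0.43
```

View pics/crop.png

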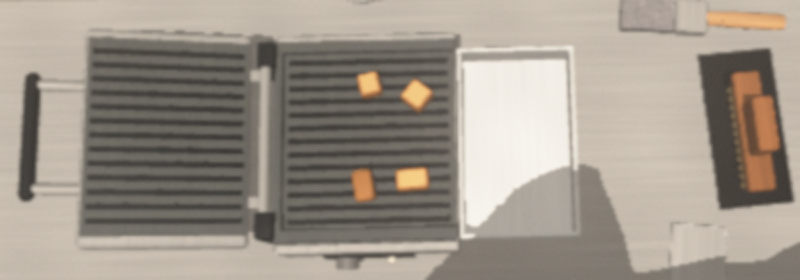

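```bash
python3 - <<'E'
from h import *
np.set_printoptions(precision=4,suppress=True)
p=r.get_image("top");s=r.get_image("side")
f=lambda u,v,z:atz(p,(80+u/2,130+v/2),z)
for nm,u,v,z in [("trayTL",459,50,.05),("trayTR",574,47,.05),("trayBR",579,235,.05),("trayBL",462,236,.05),
 ("bedTR",457,37,.087),("bedBR",459,245,.087),("hbTop",266,40,.1),("hbBot",264,240,.1),
 ("barT",32,75,.155),("barB",25,200,.155),
 ("brTL",733,72,.05),("brTR",757,70,.05),("brBR",774,190,.05),("brBL",748,192,.05),
 ("gripTR",770,95,.096),("gripBR",779,151,.096),("gripTL",748,97,.096),("gripBL",756,154,.096)]:
    print(nm,f(u,v,z)[:2])
for n,P in(("top",p),("side",s)):
    for d in r.pinpoint(P,"lid_handle")[:1]:
        print(n,d, [np.round(atz(P,d["at"],z)[:2],4) for z in(.14,.15,.16,.17)])
E
```

```text
trayTL [ 0.6349 -0.0641]
trayTR [ 0.6361 -0.1985]
trayBR [ 0.4171 -0.1967]
trayBL [ 0.4185 -0.0646]
bedTR [ 0.6402 -0.063 ]
bedBR [ 0.4064 -0.0621]
hbTop [0.6369 0.1492]
hbBot [0.4151 0.1468]
barT [0.588  0.3796]
barB [0.457  0.3786]
brTL [ 0.6027 -0.3827]
brTR [ 0.6046 -0.4109]
brBR [ 0.4639 -0.4209]
brBL [ 0.4622 -0.3911]
gripTR [ 0.5649 -0.4096]
gripBR [ 0.5019 -0.4152]
gripTL [ 0.5631 -0.385 ]
gripBL [ 0.4991 -0.3897]
top {'at': [92.8, 197.5], 'conf': 0.91} [array([0.5271, 0.3896]), array([0.5253, 0.3847]), array([0.5235, 0.3798]), array([0.5217, 0.3748])]
side {'at': [45.7, 355.7], 'conf': 0.79} [array([0.5303, 0.3813]), array([0.5205, 0.3814]), array([0.5106, 0.3815]), array([0.5007, 0.3816])]
```

Emit:
step_arm --plan '[{"linear":[28,16,0],"angular":[0,0,-0.022]},{"linear":[28,16,0],"angular":[0,0,-0.022]},{"linear":[28,16,0],"angular":[0,0,-0.022]},{"linear":[28,16,0],"angular":[0,0,-0.022]},{"linear":[28,16,0],"angular":[0,0,-0.022]}]' --claw 80

```text
clock: 3.02
eef_pos: [0.3429, -0.5107, 0.2146]
orientation: [3.141, -0.0, 0.217]
force: [-0.3, -0.5, -0.0]
width: 0.08
finger_force: 0.0
```

Emit:
step_arm --plan '[{"linear":[28,16,0],"angular":[0,0,-0.022]},{"linear":[28,16,0],"angular":[0,0,-0.022]},{"linear":[28,16,0],"angular":[0,0,-0.022]},{"linear":[28,16,0],"angular":[0,0,-0.022]},{"linear":[28,16,0],"angular":[0,0,-0.022]}]'

```text
clock: 3.43
eef_pos: [0.4831, -0.4306, 0.2147]
orientation: [3.141, -0.0, 0.108]
force: [-0.1, -0.7, 0.0]
width: 0.08
finger_force: 0.0
```

Emit:
step_arm --plan '[{"linear":[28,16,0],"angular":[0,0,-0.022]},{"linear":[23,15.5,0],"angular":[0,0,-0.017]},{"linear":[0,0,0]},{"linear":[0,0,0]}]'

```text
schema error: expected keys linear, angular
```

Emit:
step_arm --plan '[{"linear":[28,16,0],"angular":[0,0,-0.022]},{"linear":[22,14.5,0],"angular":[0,0,-0.017]},{"linear":[0,0,0],"angular":[0,0,0]},{"linear":[0,0,0],"angular":[0,0,0]}]'

```text
clock: 3.77
eef_pos: [0.5326, -0.4002, 0.2143]
orientation: [-3.142, 0.0, 0.072]
force: [-0.5, -0.2, -0.5]
width: 0.08
finger_force: 0.0
```

```bash
python3 - <<'E'
from h import *
print(r.observe()["eef_pos"])
s=r.get_image("side");p=r.get_image("top")
a=s["image"][100:300,260:520,::-1]
cv2.imwrite("pics/s1.png",cv2.resize(a,None,fx=2.5,fy=2.5,interpolation=2))
for n,P in(("side",s),("top",p)):
    for d in r.pinpoint(P,"brush")[:1]: print(n,atz(P,d["at"],.004),d["conf"])
E
```

```text
[ 0.53264133 -0.40016109  0.21432981]
side [ 0.54186005 -0.40543225  0.004     ] 0.74
top [ 0.53714124 -0.39729593  0.004     ] 0.68
```

View pics/s1.png

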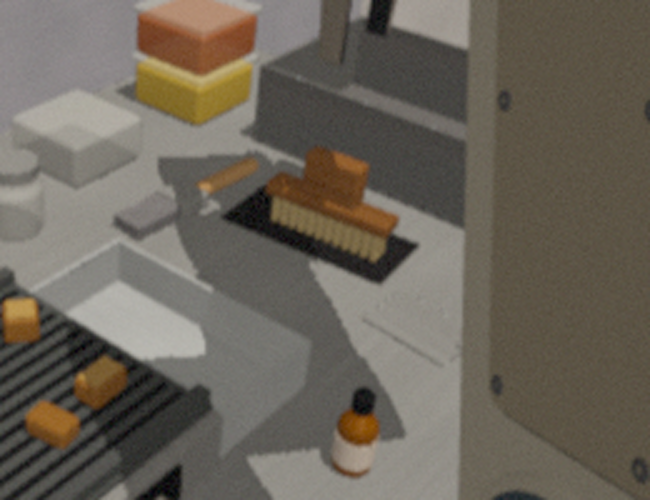

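The crop shows the brush at about (335, 205) on its pad and the open fingers above it at (350, 40). The way down is clear, so I'll descend and grip.

Emit:
step_arm --plan '[{"linear":[0,0,-40],"angular":[0,0,0]},{"linear":[0,0,-40],"angular":[0,0,0]},{"linear":[0,0,-35],"angular":[0,0,0]},{"linear":[0,0,-25],"angular":[0,0,0]},{"linear":[0,0,-14],"angular":[0,0,0]}]'

```text
clock: 4.38
eef_pos: [0.5292, -0.4007, 0.0572]
orientation: [-3.139, 0.003, 0.068]
force: [-0.6, 0.9, -0.6]
width: 0.0803
finger_force: 0.0
```

Emit:
step_arm --plan '[{"linear":[0,0,0],"angular":[0,0,0]},{"linear":[0,0,0],"angular":[0,0,0]},{"linear":[0,0,0],"angular":[0,0,0]},{"linear":[0,0,0],"angular":[0,0,0]},{"linear":[0,0,0],"angular":[0,0,0]}]' --claw 10 --force 30

```text
clock: 4.8
eef_pos: [0.5327, -0.4018, 0.0625]
orientation: [3.14, -0.002, 0.07]
force: [-0.1, -0.3, 1.0]
width: 0.0485
finger_force: 0.0
```

Emit:
step_arm --plan '[{"linear":[0,0,0],"angular":[0,0,0]},{"linear":[0,0,0],"angular":[0,0,0]},{"linear":[0,0,0],"angular":[0,0,0]}]'

```text
clock: 5.05
eef_pos: [0.532, -0.4011, 0.0611]
orientation: [3.141, -0.0, 0.07]
force: [-0.8, 1.3, 0.3]
width: 0.0289
finger_force: 0.0
```

Emit:
step_arm --plan '[{"linear":[0,0,0],"angular":[0,0,0]},{"linear":[0,0,0],"angular":[0,0,0]},{"linear":[0,0,0],"angular":[0,0,0]},{"linear":[0,0,0],"angular":[0,0,0]}]'

```text
clock: 5.38
eef_pos: [0.532, -0.4011, 0.0608]
orientation: [3.141, -0.0, 0.07]
force: [0.4, 0.0, 2.9]
width: 0.0237
finger_force: 30.0
```

Emit:
step_arm --plan '[{"linear":[0,0,25],"angular":[0,0,0]},{"linear":[0,0,30],"angular":[0,0,-0.035]},{"linear":[0,0,40],"angular":[0,0,-0.035]},{"linear":[0,0,40],"angular":[0,0,0]},{"linear":[0,0,0],"angular":[0,0,0]}]'

```text
clock: 5.8
eef_pos: [0.5351, -0.4035, 0.2039]
orientation: [3.135, -0.009, -0.0]
force: [2.0, -1.0, -0.5]
width: 0.0242
finger_force: 30.0
```

```bash
python3 - <<'E'
from h import *
o=r.observe();print(o["eef_pos"],o["orientation"],o["width"],o["finger_force"],o["force"])
s=r.get_image("side")
for d in r.pinpoint(s,"brush")[:1]: print(d, proj(s,o["eef_pos"]-[0,0,.056]))
E
```

```text
[ 0.5350908  -0.40351494  0.20386419] [ 3.13481687e+00 -8.99893915e-03 -3.90686939e-04] 0.024157569101822648 29.999784529209137 [ 1.96692477 -1.04494826 -0.4520338 ]
{'at': [396.0, 142.8], 'conf': 0.88} [np.float64(397.4841019014432), np.float64(143.86875930012798)]
```

Emit:
step_arm --plan '[{"linear":[-2,25,4],"angular":[0,0,0]},{"linear":[-3,36,0],"angular":[0,0,0]},{"linear":[-3,36,0],"angular":[0,0,0]},{"linear":[-3,36,0],"angular":[0,0,0]},{"linear":[-3,36,0],"angular":[0,0,0]}]'

```text
clock: 6.32
eef_pos: [0.516, -0.23, 0.1972]
orientation: [-3.14, 0.004, -0.001]
force: [0.9, 0.5, -0.7]
width: 0.0233
finger_force: 30.0
```

Emit:
step_arm --plan '[{"linear":[-3,36,0],"angular":[0,0,0]},{"linear":[-3,36,0],"angular":[0,0,0]},{"linear":[-3,36,0],"angular":[0,0,0]},{"linear":[-3,36,0],"angular":[0,0,0]},{"linear":[-3,36,0],"angular":[0,0,0]}]'

```text
clock: 6.73
eef_pos: [0.5009, -0.0503, 0.1976]
orientation: [-3.141, 0.003, -0.0]
force: [-0.0, 0.2, -1.7]
width: 0.0238
finger_force: 30.0
```

Emit:
step_arm --plan '[{"linear":[-3,36,0],"angular":[0,0,0]},{"linear":[-3,36,0],"angular":[0,0,0]},{"linear":[-2,36,0],"angular":[0,0,0]},{"linear":[0,38,0],"angular":[0,0,0]},{"linear":[0,0,0],"angular":[0,0,0]}]'

```text
clock: 7.15
eef_pos: [0.4933, 0.099, 0.1978]
orientation: [-3.14, 0.003, 0.003]
force: [0.2, 0.5, -0.6]
width: 0.0239
finger_force: 30.0
```

```bash
python3 - <<'E'
from h import *
p=r.get_image("top");s=r.get_image("side")
o=r.observe();print(o["eef_pos"],o["orientation"],o["width"],o["force"])
a=np.vstack([p["image"][130:270,160:480],s["image"][150:350,120:440]])[:,:,::-1]
cv2.imwrite("pics/s2.png",cv2.resize(a,None,fx=1.7,fy=1.7,interpolation=2))
E
```

```text
[0.49344785 0.09491929 0.19782595] [3.14080269e+00 3.18128087e-03 3.11988014e-03] 0.02375553169541764 [ 0.4406117  -0.43074678 -1.03063997]
```

View pics/s2.png

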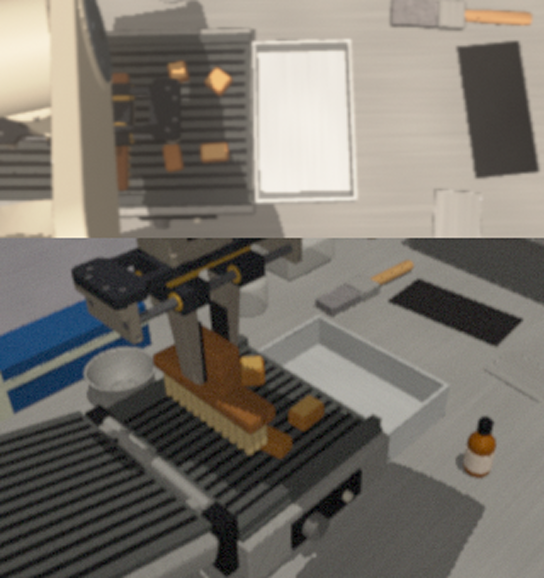

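The brush (crop about (215, 390)) sits level behind the left crusts. All four crusts are still in place and the tray is empty.

Emit:
step_arm --plan '[{"linear":[5,0,-20],"angular":[0,0,0]},{"linear":[0,0,-20],"angular":[0,0,0]},{"linear":[0,0,-14],"angular":[0,0,0]},{"linear":[0,0,-6],"angular":[0,0,0]},{"linear":[0,0,0],"angular":[0,0,0]}]'

```text
clock: 7.67
eef_pos: [0.4982, 0.0925, 0.1375]
orientation: [3.141, 0.004, -0.002]
force: [-0.3, 0.9, -1.4]
width: 0.0238
finger_force: 30.0
```

Emit:
step_arm --plan '[{"linear":[0,0,-3],"angular":[0,0,0]},{"linear":[0,0,0],"angular":[0,0,0]},{"linear":[0,0,0],"angular":[0,0,0]}]'

```text
clock: 7.92
eef_pos: [0.5003, 0.0938, 0.1372]
orientation: [-3.141, -0.001, -0.001]
force: [0.7, -0.3, -1.5]
width: 0.0237
finger_force: 30.0
```

Emit:
step_arm --plan '[{"linear":[-1,-6,-2],"angular":[0,0,0]},{"linear":[0,-13,0],"angular":[0,0,0]},{"linear":[0,-13,0],"angular":[0,0,0]},{"linear":[0,-13,0],"angular":[0,0,0]},{"linear":[0,-13,0],"angular":[0,0,0]}]'

```text
clock: 8.33
eef_pos: [0.4989, 0.0352, 0.135]
orientation: [3.142, -0.001, 0.0]
force: [0.3, -0.9, -1.6]
width: 0.0238
finger_force: 30.0
```

Emit:
step_arm --plan '[{"linear":[0,-13,0],"angular":[0,0,0]},{"linear":[0,-13,0],"angular":[0,0,0]},{"linear":[0,-13,0],"angular":[0,0,0]},{"linear":[0,-13,0],"angular":[0,0,0]},{"linear":[0,-13,0],"angular":[0,0,0]}]'

```text
clock: 8.75
eef_pos: [0.4989, -0.03, 0.135]
orientation: [3.141, -0.001, -0.0]
force: [1.2, 0.3, -1.2]
width: 0.0235
finger_force: 30.0
```

Emit:
step_arm --plan '[{"linear":[0,-13,0],"angular":[0,0,0]},{"linear":[0,-13,0],"angular":[0,0,0]},{"linear":[0,-13,0],"angular":[0,0,0]},{"linear":[0,-13,0],"angular":[0,0,0]},{"linear":[0,-13,0],"angular":[0,0,0]}]'

```text
clock: 9.17
eef_pos: [0.4988, -0.095, 0.135]
orientation: [3.141, -0.001, -0.0]
force: [-0.8, -0.3, -0.9]
width: 0.0236
finger_force: 30.0
```

Emit:
step_arm --plan '[{"linear":[0,0,20],"angular":[0,0,0]},{"linear":[0,0,40],"angular":[0,0,0]},{"linear":[10,30,0],"angular":[0,0,0]},{"linear":[10,30,0],"angular":[0,0,0]},{"linear":[10,30,0],"angular":[0,0,0]}]'

```text
clock: 9.58
eef_pos: [0.5296, -0.0037, 0.196]
orientation: [3.141, -0.003, -0.002]
force: [0.8, -0.6, -1.8]
width: 0.0238
finger_force: 30.0
```

Emit:
step_arm --plan '[{"linear":[10,30,0],"angular":[0,0,0]},{"linear":[10,30,0],"angular":[0,0,0]},{"linear":[5,30,0],"angular":[0,0,0]},{"linear":[0,10,0],"angular":[0,0,0]},{"linear":[0,0,0],"angular":[0,0,0]}]'

```text
clock: 10.0
eef_pos: [0.5539, 0.0978, 0.1948]
orientation: [-3.141, -0.0, 0.003]
force: [-0.2, -0.1, -0.3]
width: 0.0236
finger_force: 30.0
```

```bash
python3 - <<'E'
from h import *
p=r.get_image("top");s=r.get_image("side")
o=r.observe();print(o["clock"],o["eef_pos"],o["orientation"],o["width"],o["force"])
for n,P in(("top",p),("side",s)):
    for d in r.pinpoint(P,"crust_a"): print(n,d["at"],atz(P,d["at"],.086),atz(P,d["at"],.015),round(d["conf"],2))
a=np.vstack([p["image"][130:270,160:480],s["image"][150:350,120:440]])[:,:,::-1]
cv2.imwrite("pics/s3.png",cv2.resize(a,None,fx=1.7,fy=1.7,interpolation=2))
E
```

```text
10.1 [0.55344434 0.09541605 0.1946393 ] [3.14099362e+00 1.81252109e-04 9.29984737e-04] 0.023785070307624733 [-0.96300203 -0.70432186 -1.71199813]
top [323.5, 226.5] [ 0.46274345 -0.09359793  0.086     ] [ 0.47050414 -0.09377451  0.015     ] 0.62
top [340.7, 222.6] [ 0.47064901 -0.13162712  0.086     ] [ 0.47895452 -0.13442455  0.015     ] 0.49
top [296.7, 170.4] [ 0.59020603 -0.03586294  0.086     ] [ 0.60675102 -0.03206061  0.015     ] 0.49
top [262.2, 173.0] [0.58564873 0.04142256 0.086     ] [0.60187965 0.05055115 0.015     ] 0.38
side [274.8, 223.9] [ 0.57546323 -0.03747416  0.086     ] [ 0.64431629 -0.09763853  0.015     ] 0.83
side [339.8, 247.5] [ 0.43637934 -0.07320259  0.086     ] [ 0.48542365 -0.13845552  0.015     ] 0.59
```

View pics/s3.png

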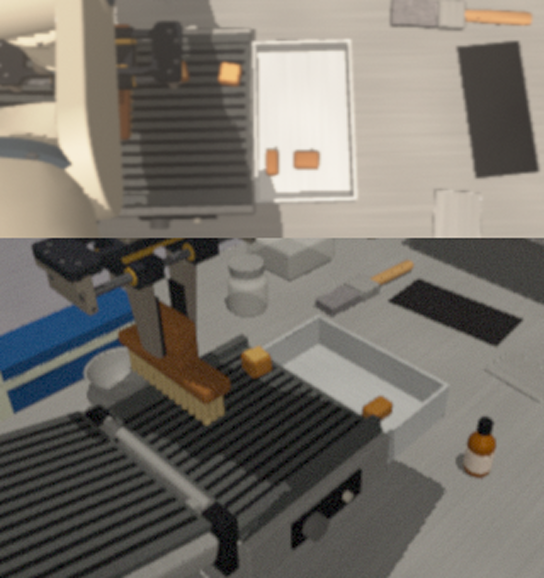

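The two left crusts are in the tray (crop (272, 160) and (306, 159)). The two right ones are still on the plate, near (230, 72) and behind the gripper. Now the second sweep.

Emit:
step_arm --plan '[{"linear":[0,0,-20],"angular":[0,0,0]},{"linear":[0,0,-20],"angular":[0,0,0]},{"linear":[0,0,-12],"angular":[0,0,0]},{"linear":[0,0,-8],"angular":[0,0,0]},{"linear":[0,0,0],"angular":[0,0,0]}]'

```text
clock: 10.62
eef_pos: [0.5528, 0.095, 0.1331]
orientation: [3.141, 0.003, -0.001]
force: [-0.5, -1.1, -1.8]
width: 0.0238
finger_force: 30.0
```

Emit:
step_arm --plan '[{"linear":[0,-6,0],"angular":[0,0,0]},{"linear":[0,-13,0],"angular":[0,0,0]},{"linear":[0,-13,0],"angular":[0,0,0]},{"linear":[0,-13,0],"angular":[0,0,0]},{"linear":[0,-13,0],"angular":[0,0,0]}]'

```text
clock: 11.03
eef_pos: [0.5541, 0.0362, 0.1352]
orientation: [3.142, -0.001, -0.001]
force: [0.3, 0.4, -1.8]
width: 0.0238
finger_force: 30.0
```

Emit:
step_arm --plan '[{"linear":[0,-13,0],"angular":[0,0,0]},{"linear":[0,-13,0],"angular":[0,0,0]},{"linear":[0,-13,0],"angular":[0,0,0]},{"linear":[0,-13,0],"angular":[0,0,0]},{"linear":[0,-13,0],"angular":[0,0,0]}]'

```text
clock: 11.45
eef_pos: [0.5538, -0.0284, 0.1346]
orientation: [-3.142, 0.0, -0.0]
force: [-0.0, -0.3, -1.5]
width: 0.0237
finger_force: 30.0
```

Emit:
step_arm --plan '[{"linear":[0,-13,0],"angular":[0,0,0]},{"linear":[0,-13,0],"angular":[0,0,0]},{"linear":[0,-13,0],"angular":[0,0,0]},{"linear":[0,-13,0],"angular":[0,0,0]},{"linear":[0,-13,0],"angular":[0,0,0]}]'

```text
clock: 11.87
eef_pos: [0.5538, -0.0933, 0.1345]
orientation: [3.142, 0.0, -0.0]
force: [-0.2, 0.9, -1.4]
width: 0.024
finger_force: 30.0
```

Emit:
step_arm --plan '[{"linear":[0,0,20],"angular":[0,0,0]},{"linear":[0,0,40],"angular":[0,0,0]},{"linear":[-3,-30,0],"angular":[0,0,0.02]},{"linear":[-3,-36,0],"angular":[0,0,0.02]},{"linear":[-3,-36,0],"angular":[0,0,0.02]}]'

```text
clock: 12.28
eef_pos: [0.5451, -0.1955, 0.1956]
orientation: [3.141, -0.002, 0.063]
force: [0.6, -0.2, -1.4]
width: 0.0242
finger_force: 30.0
```

Emit:
step_arm --plan '[{"linear":[-3,-36,0],"angular":[0,0,0.02]},{"linear":[0,-36,0],"angular":[0,0,0]},{"linear":[0,-36,0],"angular":[0,0,0]},{"linear":[0,-36,0],"angular":[0,0,0]},{"linear":[0,0,0],"angular":[0,0,0]}]'

```text
clock: 12.7
eef_pos: [0.5413, -0.3446, 0.1945]
orientation: [3.139, -0.001, 0.077]
force: [-1.5, 1.0, -0.9]
width: 0.024
finger_force: 30.0
```

```bash
python3 - <<'E'
from h import *
p=r.get_image("top");s=r.get_image("side")
o=r.observe();print(o["clock"],o["eef_pos"],o["orientation"],o["width"],o["force"])
for n,P in(("top",p),("side",s)):
    for d in r.pinpoint(P,"crust_a"): print(n,d["at"],atz(P,d["at"],.015),round(d["conf"],2))
    for q in ("brush","pad"):
        for d in r.pinpoint(P,q)[:1]: print(n,q,d,proj(P,o["eef_pos"]-[0,0,.057]))
a=np.vstack([p["image"][130:270,160:480],s["image"][150:350,120:440]])[:,:,::-1]
cv2.imwrite("pics/s4.png",cv2.resize(a,None,fx=1.7,fy=1.7,interpolation=2))
E
```

```text
12.8 [ 0.54110691 -0.33960265  0.19409681] [-3.14103903e+00  4.22008012e-04  7.72973311e-02] 0.023969179076361678 [-0.59750983 -0.00429394 -1.75568229]
top [339.4, 224.9] [ 0.47357431 -0.13123227  0.015     ] 0.7
top [318.3, 181.4] [ 0.57888816 -0.08337718  0.015     ] 0.63
top [318.1, 229.1] [ 0.46461548 -0.08098472  0.015     ] 0.51
top [341.4, 177.8] [ 0.58666037 -0.13877044  0.015     ] 0.44
side [305.4, 226.3] [ 0.58822712 -0.1399332   0.015     ] 0.48
side [338.8, 250.5] [ 0.48082089 -0.12962939  0.015     ] 0.46
side brush {'at': [377.1, 156.4], 'conf': 0.98} [np.float64(379.55550802870664), np.float64(155.93870906555298)]
side pad {'at': [389.9, 195.1], 'conf': 0.78} [np.float64(379.55550802870664), np.float64(155.93870906555298)]
```

View pics/s4.png

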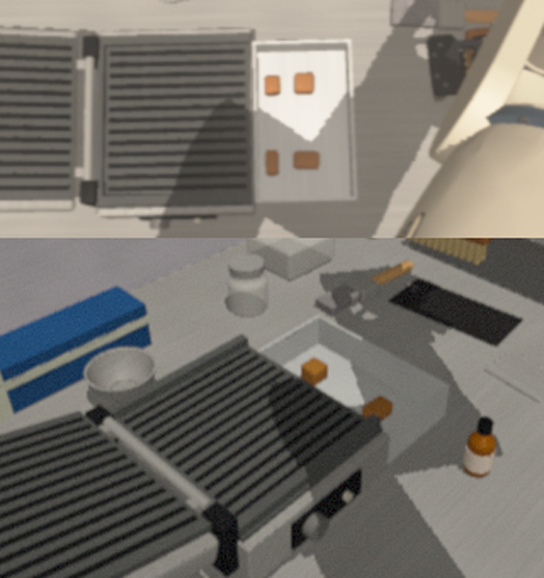

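All four crusts are in the tray (top crop (272, 85), (304, 83), (272, 161), (306, 159)) and the plate is bare. Next I'll put the brush back on its pad.

Emit:
step_arm --plan '[{"linear":[2,-32,0],"angular":[0,0,0]},{"linear":[0,-30,0],"angular":[0,0,0]},{"linear":[0,0,-30],"angular":[0,0,0]},{"linear":[0,0,-40],"angular":[0,0,0]},{"linear":[0,0,-30],"angular":[0,0,0]}]'

```text
clock: 13.52
eef_pos: [0.5437, -0.3996, 0.093]
orientation: [3.142, -0.0, 0.08]
force: [-0.3, 0.2, -2.7]
width: 0.0238
finger_force: 30.0
```

Emit:
step_arm --plan '[{"linear":[0,0,-18],"angular":[0,0,0]},{"linear":[0,0,-8],"angular":[0,0,0]},{"linear":[0,0,-4],"angular":[0,0,0]},{"linear":[0,0,0],"angular":[0,0,0]},{"linear":[0,0,0],"angular":[0,0,0]}]'

```text
clock: 13.93
eef_pos: [0.5448, -0.4003, 0.066]
orientation: [3.14, -0.002, 0.08]
force: [0.3, 0.5, -0.9]
width: 0.0237
finger_force: 30.0
```

Emit:
step_arm --plan '[{"linear":[0,0,-3],"angular":[0,0,0]},{"linear":[0,0,-1],"angular":[0,0,0]},{"linear":[0,0,0],"angular":[0,0,0]}]'

```text
clock: 14.18
eef_pos: [0.5441, -0.4002, 0.0612]
orientation: [3.141, -0.001, 0.08]
force: [-0.1, -0.6, -2.7]
width: 0.0238
finger_force: 30.0
```

Emit:
step_arm --plan '[{"linear":[0,0,-1],"angular":[0,0,0]},{"linear":[0,0,0],"angular":[0,0,0]},{"linear":[0,0,0],"angular":[0,0,0]}]'

```text
clock: 14.43
eef_pos: [0.5442, -0.4003, 0.0608]
orientation: [3.141, -0.001, 0.08]
force: [-1.3, 1.2, 4.9]
width: 0.024
finger_force: 30.0
```

Contact: the force on the tool has reversed to +4.9 N. I'll release and retreat.

Emit:
step_arm --plan '[{"linear":[0,0,0],"angular":[0,0,0]},{"linear":[0,0,0],"angular":[0,0,0]},{"linear":[0,0,0],"angular":[0,0,0]},{"linear":[0,0,0],"angular":[0,0,0]},{"linear":[0,0,0],"angular":[0,0,0]}]' --claw 75

```text
clock: 14.85
eef_pos: [0.5438, -0.4, 0.0595]
orientation: [-3.142, 0.0, 0.08]
force: [-0.0, -0.2, 0.2]
width: 0.0552
finger_force: 0.0
```

Emit:
step_arm --plan '[{"linear":[0,0,5],"angular":[0,0,0]},{"linear":[0,0,25],"angular":[0,0,0]},{"linear":[0,0,40],"angular":[0,0,0]},{"linear":[0,0,40],"angular":[0,0,0]},{"linear":[0,0,40],"angular":[0,0,0]}]'

```text
clock: 15.27
eef_pos: [0.5435, -0.3998, 0.2113]
orientation: [-3.141, 0.001, 0.08]
force: [0.9, -1.0, 0.1]
width: 0.0749
finger_force: 0.0
```

Emit:
step_arm --plan '[{"linear":[0,20,40],"angular":[0,0,-0.02]},{"linear":[0,38,10],"angular":[0,0,-0.02]},{"linear":[-2,38,10],"angular":[0,0,-0.02]},{"linear":[-2,38,0],"angular":[0,0,-0.02]},{"linear":[-2,38,0],"angular":[0,0,0]}]'

```text
clock: 15.68
eef_pos: [0.5378, -0.2281, 0.2683]
orientation: [3.141, -0.002, -0.002]
force: [1.1, 1.0, -0.9]
width: 0.0747
finger_force: 0.0
```

Emit:
step_arm --plan '[{"linear":[-2,38,0],"angular":[0,0,0]},{"linear":[-2,38,0],"angular":[0,0,0]},{"linear":[-2,38,0],"angular":[0,0,0]},{"linear":[-2,38,0],"angular":[0,0,0]},{"linear":[-2,38,0],"angular":[0,0,0]}]' --claw 40

```text
clock: 16.1
eef_pos: [0.5273, -0.0377, 0.2674]
orientation: [3.142, -0.001, -0.0]
force: [-0.4, -0.2, -0.5]
width: 0.0435
finger_force: 0.0
```

```bash
python3 - <<'E'
from h import *
p=r.get_image("top");s=r.get_image("side")
o=r.observe();print(o["clock"],o["eef_pos"],o["orientation"],o["width"],o["force"])
for n,P in(("top",p),("side",s)):
    for q,z in (("brush",.004),("pad",0),("lid_handle",.15)):
        for d in r.pinpoint(P,q)[:1]: print(n,q,d,atz(P,d["at"],z))
d=[r.pinpoint(P,"lid_handle") for P in(s,p)]
if all(d): print(tri(s,d[0][0]["at"],p,d[1][0]["at"]))
for d in r.trace(p,"brush")[:1]:
    c=max(cv2.findContours(d["mask"].astype(np.uint8),0,2)[0],key=cv2.contourArea).reshape(-1,2)
    b=cv2.minAreaRect(np.array([atz(p,u,.05)[:2]*1000 for u in c],np.float32)); print(b)
a=np.vstack([p["image"][130:270,280:600],s["image"][120:320,200:520]])[:,:,::-1]
cv2.imwrite("pics/s5.png",cv2.resize(a,None,fx=1.7,fy=1.7,interpolation=2))
E
```

```text
16.2 [ 0.52730656 -0.03493074  0.26740909] [-3.14005415e+00 -4.03663400e-04  3.82813897e-03] 0.040256688099607564 [-0.66338468 -0.93092167 -0.87085444]
top brush {'at': [450.2, 193.6], 'conf': 0.85} [ 0.54539269 -0.39999032  0.004     ]
top pad {'at': [450.7, 193.7], 'conf': 0.59} [ 0.54582746 -0.40229439  0.        ]
top lid_handle {'at': [93.2, 198.7], 'conf': 0.77} [0.52277399 0.38370342 0.15      ]
side brush {'at': [381.6, 194.7], 'conf': 0.83} [ 0.54753778 -0.38394858  0.004     ]
side pad {'at': [387.5, 194.2], 'conf': 0.81} [ 0.54092226 -0.40215887  0.        ]
side lid_handle {'at': [43.5, 355.1], 'conf': 0.92} [0.523213   0.38286754 0.15      ]
(array([0.52249075, 0.38303554, 0.15092705]), np.float64(0.00043172163763006673))
((545.6426391601562, -400.2149658203125), (139.0708465576172, 49.90946960449219), 2.716684103012085)
```

View pics/s5.png

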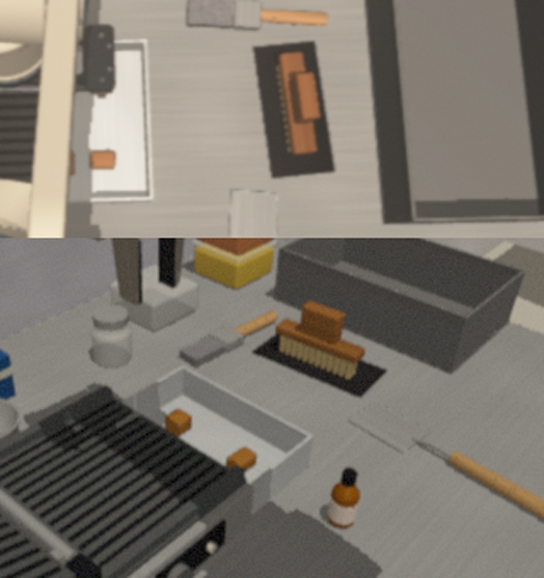

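The brush stands centred and upright on its pad, at top crop (298, 100). Now to the handle.

Emit:
step_arm --plan '[{"linear":[-1,38,0],"angular":[0,0,0]},{"linear":[-1,38,0],"angular":[0,0,0]},{"linear":[-1,38,0],"angular":[0,0,0]},{"linear":[-1,38,0],"angular":[0,0,0]},{"linear":[0,38,0],"angular":[0,0,0]}]'

```text
clock: 17.07
eef_pos: [0.5237, 0.1516, 0.2669]
orientation: [3.142, -0.0, -0.002]
force: [1.2, 0.1, -0.3]
width: 0.0397
finger_force: 0.0
```

Emit:
step_arm --plan '[{"linear":[0,38,0],"angular":[0,0,0]},{"linear":[0,38,0],"angular":[0,0,0]},{"linear":[0,38,0],"angular":[0,0,0]},{"linear":[0,38,0],"angular":[0,0,0]},{"linear":[0,38,0],"angular":[0,0,0]}]'

```text
clock: 17.48
eef_pos: [0.5239, 0.342, 0.2668]
orientation: [3.141, -0.0, -0.001]
force: [1.4, -0.0, -0.2]
width: 0.0399
finger_force: 0.0
```

Emit:
step_arm --plan '[{"linear":[0,37,-20],"angular":[0,0,0]},{"linear":[0,0,-40],"angular":[0,0,0]},{"linear":[0,0,-30],"angular":[0,0,0]},{"linear":[0,0,0],"angular":[0,0,0]},{"linear":[0,0,0],"angular":[0,0,0]}]'

```text
clock: 17.9
eef_pos: [0.5232, 0.3762, 0.1758]
orientation: [3.139, 0.003, -0.001]
force: [-0.1, -0.8, 1.1]
width: 0.0401
finger_force: 0.0
```

```bash
python3 - <<'E'
from h import *
s=r.get_image("side")
o=r.observe();print(o["clock"],o["eef_pos"],o["orientation"],o["width"],o["force"],o["qpos"])
for d in r.pinpoint(s,"lid_handle")[:1]: print(d,proj(s,[.5225,.382,.151]),proj(s,o["eef_pos"]))
a=s["image"][200:400,0:320,::-1]
cv2.imwrite("pics/s6.png",cv2.resize(a,None,fx=2.2,fy=2.2,interpolation=2))
E
```

```text
17.95 [0.52448728 0.37693476 0.17785371] [ 3.14153555e+00 -6.56578901e-06 -1.06123086e-03] 0.04028172208514572 [ 0.10009478  0.41907276 -0.08339236] [ 6.20853998e-01  4.19514625e-01  1.62023924e+00 -5.63137984e-05
  1.10186672e+00  2.19273701e+00]
{'at': [45.9, 354.7], 'conf': 0.59} [np.float64(44.207612728591585), np.float64(354.49221551406526)] [np.float64(39.987158657576), np.float64(336.79824103796795)]
```

View pics/s6.png

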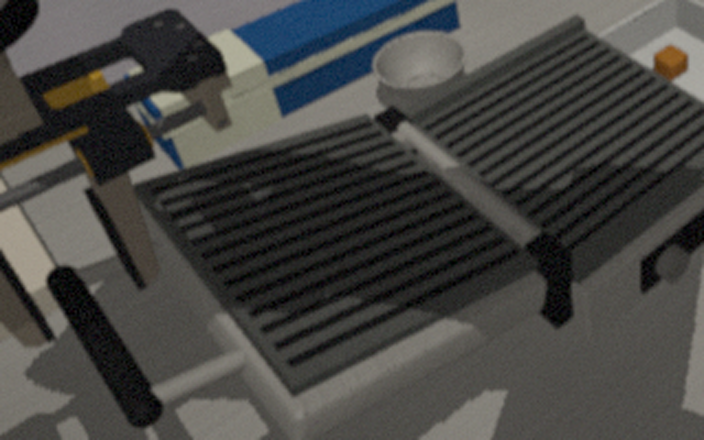

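The fingers (crop (20, 340) and (145, 285)) straddle the bar at (105, 345), with room before the plate edge. I'll lower and grip.

Emit:
step_arm --plan '[{"linear":[0,4,-17],"angular":[0,0,0]},{"linear":[0,0,-15],"angular":[0,0,0]},{"linear":[0,0,-10],"angular":[0,0,0]},{"linear":[0,0,-5],"angular":[0,0,0]},{"linear":[0,0,0],"angular":[0,0,0]}]'

```text
clock: 18.42
eef_pos: [0.5241, 0.3809, 0.1303]
orientation: [-3.142, -0.0, -0.001]
force: [-0.0, 0.2, -0.2]
width: 0.04
finger_force: 0.0
```

Emit:
step_arm --plan '[{"linear":[0,0,0],"angular":[0,0,0]},{"linear":[0,0,0],"angular":[0,0,0]},{"linear":[0,0,0],"angular":[0,0,0]},{"linear":[0,0,0],"angular":[0,0,0]},{"linear":[0,0,0],"angular":[0,0,0]}]' --claw 5 --force 25

```text
clock: 18.83
eef_pos: [0.5242, 0.3813, 0.1305]
orientation: [-3.141, -0.001, -0.0]
force: [0.8, -0.1, 0.5]
width: 0.0152
finger_force: 25.0
```

Emit:
step_arm --plan '[{"linear":[0,0,0],"angular":[0,0,0]},{"linear":[0,0,0],"angular":[0,0,0]}]'

```text
clock: 19.0
eef_pos: [0.5241, 0.3814, 0.1303]
orientation: [-3.141, -0.001, -0.0]
force: [1.7, 0.9, -0.2]
width: 0.0154
finger_force: 25.0
```

```bash
python3 - <<'E'
import numpy as np
R=.2373*1000
th=2.92-np.r_[0,.04,.1,.18+.0*1,.18+.085*np.arange(1,31)]
th=np.r_[th,.14,.09,.05]
y=-R*np.cos(th);z=R*np.sin(th)
Y=np.round(y-y[0]);Z=np.round(z-z[0])
print(len(th)-1)
print([(round(t,2),int(a),int(b)) for t,a,b in zip(th[1:],np.diff(Y),np.diff(Z))])
print(Y[-1],Z[-1])
E
```

```text
36
[(np.float64(2.88), -2, 9), (np.float64(2.82), -4, 14), (np.float64(2.74), -7, 18), (np.float64(2.66), -9, 18), (np.float64(2.57), -10, 17), (np.float64(2.48), -12, 17), (np.float64(2.4), -13, 15), (np.float64(2.32), -14, 14), (np.float64(2.23), -15, 13), (np.float64(2.14), -17, 12), (np.float64(2.06), -17, 10), (np.float64(1.98), -18, 9), (np.float64(1.89), -19, 7), (np.float64(1.8), -19, 6), (np.float64(1.72), -20, 4), (np.float64(1.64), -20, 2), (np.float64(1.55), -20, 0), (np.float64(1.46), -21, -1), (np.float64(1.38), -19, -3), (np.float64(1.3), -20, -5), (np.float64(1.21), -19, -6), (np.float64(1.12), -19, -8), (np.float64(1.04), -18, -10), (np.float64(0.95), -17, -10), (np.float64(0.87), -16, -13), (np.float64(0.78), -14, -13), (np.float64(0.7), -14, -15), (np.float64(0.61), -12, -16), (np.float64(0.53), -11, -17), (np.float64(0.44), -10, -18), (np.float64(0.36), -8, -19), (np.float64(0.27), -6, -19), (np.float64(0.19), -5, -19), (np.float64(0.14), -1, -12), (np.float64(0.09), -2, -12), (np.float64(0.05), -1, -9)]
-469.0 -40.0
```

Emit:
step_arm --plan '[{"linear":[0,-2,9],"angular":[0,0,0]},{"linear":[0,-4,14],"angular":[0,0,0]},{"linear":[0,-7,18],"angular":[0,0,0]},{"linear":[0,-9,18],"angular":[0,0,0]}]'

```text
clock: 19.33
eef_pos: [0.5242, 0.3615, 0.1896]
orientation: [-3.138, -0.001, -0.0]
force: [3.1, 9.2, -3.6]
width: 0.0153
finger_force: 25.0
```

```bash
python3 - <<'E'
from h import *
s=r.get_image("side");o=r.observe();print(o["eef_pos"],o["width"],o["force"])
for d in r.pinpoint(s,"lid_handle")[:1]: print(d,proj(s,o["eef_pos"]+[0,0,.0187]))
E
```

```text
[0.52435452 0.35982349 0.19305069] 0.01515054097339085 [-2.6196072   3.27300424  4.99304837]
{'at': [48.6, 315.0], 'conf': 0.9} [np.float64(45.50133074672857), np.float64(309.11016678946044)]
```

The bar may have slipped a few mm towards the fingertips, so I'll re-grip slightly deeper and harder.

Emit:
step_arm --plan '[{"linear":[0,0,0],"angular":[0,0,0]},{"linear":[0,0,0],"angular":[0,0,0]},{"linear":[0,0,-6],"angular":[0,0,0]},{"linear":[0,0,0],"angular":[0,0,0]}]' --claw 30

```text
clock: 19.77
eef_pos: [0.523, 0.3586, 0.181]
orientation: [3.14, 0.002, -0.0]
force: [-0.3, 0.0, -0.3]
width: 0.0299
finger_force: 0.0
```

Emit:
step_arm --plan '[{"linear":[0,0,0],"angular":[0,0,0]},{"linear":[0,0,0],"angular":[0,0,0]},{"linear":[0,0,0],"angular":[0,0,0]},{"linear":[0,0,0],"angular":[0,0,0]},{"linear":[0,0,0],"angular":[0,0,0]}]' --claw 5 --force 45

```text
clock: 20.18
eef_pos: [0.5236, 0.3605, 0.1828]
orientation: [-3.14, 0.0, -0.0]
force: [-0.9, 5.2, -2.7]
width: 0.0151
finger_force: 45.0
```

```bash
python3 - <<'E'
from h import *
s=r.get_image("side");p=r.get_image("top");o=r.observe();print(o["eef_pos"],o["width"],o["force"])
for P in(s,p):
  for d in r.pinpoint(P,"lid_handle")[:1]: print(d,proj(P,o["eef_pos"]+[0,0,.0187]))
E
```

```text
[0.5235808  0.36049879 0.18277493] 0.01450333215943102 [-1.27705318  5.4296818  -3.06247922]
{'at': [50.3, 312.7], 'conf': 0.8} [np.float64(48.305815898119306), np.float64(315.73757433692487)]
{'at': [91.2, 191.3], 'conf': 0.72} [np.float64(92.45697867112978), np.float64(193.7129976873001)]
```

Emit:
step_arm --plan '[{"linear":[0,-3,5],"angular":[0,0,0]},{"linear":[0,-10,17],"angular":[0,0,0]},{"linear":[0,-12,17],"angular":[0,0,0]},{"linear":[0,-13,15],"angular":[0,0,0]},{"linear":[0,-14,14],"angular":[0,0,0]}]'

```text
clock: 20.8
eef_pos: [0.5238, 0.3097, 0.2522]
orientation: [-3.136, -0.001, 0.0]
force: [-1.5, 8.8, -1.5]
width: 0.015
finger_force: 45.0
```

Emit:
step_arm --plan '[{"linear":[0,-15,13],"angular":[0,0,0]},{"linear":[0,-17,12],"angular":[0,0,0]},{"linear":[0,-17,10],"angular":[0,0,0]},{"linear":[0,-18,9],"angular":[0,0,0]},{"linear":[0,-19,7],"angular":[0,0,0]}]'

```text
clock: 21.22
eef_pos: [0.5242, 0.2241, 0.3049]
orientation: [-3.134, -0.003, 0.0]
force: [-2.0, 7.1, 4.2]
width: 0.0146
finger_force: 45.0
```

```bash
python3 - <<'E'
from h import *
s=r.get_image("side");p=r.get_image("top");o=r.observe();e=o["eef_pos"];print(e,o["width"],o["force"],np.hypot(e[1]-.148,e[2]+.0187-.098))
for P in(s,p):
  for d in r.pinpoint(P,"lid_handle")[:1]: print(d,proj(P,o["eef_pos"]+[0,0,.0187]))
E
```

```text
[0.52428933 0.22151157 0.3054499 ] 0.014708093415906476 [-6.22795401  4.05877119 16.34114654] 0.237797658214615
{'at': [137.1, 184.3], 'conf': 0.97} [np.float64(137.24467984641703), np.float64(180.46881594725443)]
{'at': [136.2, 178.9], 'conf': 0.59} [np.float64(139.24886996280532), np.float64(179.1313530489177)]
```

Emit:
step_arm --plan '[{"linear":[0,-19,8],"angular":[0,0,0]},{"linear":[0,-20,5],"angular":[0,0,0]},{"linear":[0,-20,2],"angular":[0,0,0]},{"linear":[0,-20,0],"angular":[0,0,0]},{"linear":[0,-20,-1],"angular":[0,0,0]}]'

```text
clock: 21.83
eef_pos: [0.5244, 0.1231, 0.3172]
orientation: [-3.138, -0.002, 0.0]
force: [0.7, 5.9, 1.5]
width: 0.0147
finger_force: 45.0
```

Emit:
step_arm --plan '[{"linear":[0,-20,-3],"angular":[0,0,0]},{"linear":[0,-20,-5],"angular":[0,0,0]},{"linear":[0,-19,-6],"angular":[0,0,0]},{"linear":[0,-19,-8],"angular":[0,0,0]},{"linear":[0,-18,-10],"angular":[0,0,0]}]'

```text
clock: 22.25
eef_pos: [0.5243, 0.0262, 0.2848]
orientation: [-3.14, -0.002, -0.0]
force: [0.0, 5.0, 0.6]
width: 0.0147
finger_force: 45.0
```

```bash
python3 - <<'E'
from h import *
s=r.get_image("side");o=r.observe();e=o["eef_pos"];dy,dz=e[1]-.148,e[2]+.0187-.098
print(e,o["orientation"],o["width"],o["force"],np.hypot(dy,dz),"theta",np.arctan2(dz,-dy))
for P in(s,):
  for d in r.pinpoint(P,"lid_handle")[:1]: print(d,proj(P,o["eef_pos"]+[0,0,.0187]))
E
```

```text
[0.52412254 0.02317189 0.28292806] [ 3.14036226e+00 -1.10155831e-03 -5.99059524e-04] 0.014892136564837956 [ 2.11388436 -4.84503283 -2.82588013] 0.23884397083990277 theta 1.0208581402148076
{'at': [263.5, 143.1], 'conf': 0.7} [np.float64(263.46659278567364), np.float64(144.44872958166644)]
```

Emit:
step_arm --plan '[{"linear":[0,-15,-10],"angular":[0,0,0]},{"linear":[0,-15,-13],"angular":[0,0,0]},{"linear":[0,-14,-13],"angular":[0,0,0]},{"linear":[0,-13,-15],"angular":[0,0,0]},{"linear":[0,-12,-16],"angular":[0,0,0]}]'

```text
clock: 22.77
eef_pos: [0.5245, -0.0435, 0.2177]
orientation: [3.141, -0.002, -0.0]
force: [1.0, -0.4, 5.3]
width: 0.0147
finger_force: 45.0
```

Emit:
step_arm --plan '[{"linear":[0,-11,-17],"angular":[0,0,0]},{"linear":[0,-10,-18],"angular":[0,0,0]},{"linear":[0,-8,-19],"angular":[0,0,0]},{"linear":[0,-5,-15],"angular":[0,0,0]},{"linear":[0,-3,-12],"angular":[0,0,0]}]'

```text
clock: 23.18
eef_pos: [0.5245, -0.0808, 0.1356]
orientation: [3.14, -0.001, -0.0]
force: [0.5, -4.8, 3.3]
width: 0.0147
finger_force: 45.0
```

```bash
python3 - <<'E'
from h import *
s=r.get_image("side");o=r.observe();e=o["eef_pos"];dy,dz=e[1]-.148,e[2]+.0187-.098
print(e,o["orientation"],o["width"],o["force"],np.hypot(dy,dz),"theta",np.arctan2(dz,-dy))
for P in(s,):
  for d in r.pinpoint(P,"lid_handle")[:1]: print(d,proj(P,o["eef_pos"]+[0,0,.0187]))
E
```

```text
[ 0.5244651  -0.08118873  0.1339663 ] [ 3.13991137e+00 -9.06900750e-04 -1.09292542e-04] 0.015112587456936572 [ 4.51688449 -7.23456289 -4.15309415] 0.23561807578676083 theta 0.234145966814947
{'at': [310.6, 194.4], 'conf': 0.74} [np.float64(308.8558066598279), np.float64(197.56537996959088)]
```

Emit:
step_arm --plan '[{"linear":[0,-2,-12],"angular":[0,0,0]},{"linear":[0,-2,-11],"angular":[0,0,0]},{"linear":[0,-1,-9],"angular":[0,0,0]},{"linear":[0,0,-6],"angular":[0,0,0]},{"linear":[0,0,-3],"angular":[0,0,0]}]'

```text
clock: 23.7
eef_pos: [0.5246, -0.0874, 0.0951]
orientation: [3.137, -0.001, 0.001]
force: [-0.8, -18.4, 4.6]
width: 0.0145
finger_force: 45.0
```

Emit:
step_arm --plan '[{"linear":[0,0,-2],"angular":[0,0,0]},{"linear":[0,0,-2],"angular":[0,0,0]},{"linear":[0,0,0],"angular":[0,0,0]}]'

```text
clock: 23.95
eef_pos: [0.5246, -0.0877, 0.0913]
orientation: [3.137, -0.001, 0.001]
force: [-0.1, -20.3, -2.2]
width: 0.0151
finger_force: 45.0
```

```bash
python3 - <<'E'
from h import *
s=r.get_image("side");o=r.observe();e=o["eef_pos"];dy,dz=e[1]-.148,e[2]+.0187-.098
print(e,o["orientation"],o["width"],o["force"],np.hypot(dy,dz),"q",np.arctan2(dz,-dy)-.0506)
for P in(s,):
  for d in r.pinpoint(P,"lid_handle")[:1]: print(d,proj(P,o["eef_pos"]+[0,0,.0187]),proj(P,[.5245,-.089,.110]))
E
```

```text
[ 0.52460154 -0.0876879   0.09131927] [ 3.13671390e+00 -1.29169096e-03  1.47257350e-03] 0.01486544036524268 [  0.40186629 -19.78398334  -2.67777055] 0.23599417497451605 q 0.0003524090605031005
```

Emit:
step_arm --plan '[{"linear":[0,1,-2],"angular":[0,0,0]},{"linear":[0,1,-2],"angular":[0,0,0]},{"linear":[0,0,0],"angular":[0,0,0]}]'

```text
clock: 24.3
eef_pos: [0.5246, -0.0878, 0.0876]
orientation: [3.133, -0.002, 0.003]
force: [-1.0, -33.3, -0.8]
width: 0.0147
finger_force: 45.0
```

Emit:
step_arm --plan '[{"linear":[0,0,-2],"angular":[0,0,0]},{"linear":[0,0,-2],"angular":[0,0,0]},{"linear":[0,0,0],"angular":[0,0,0]}]'

```text
clock: 24.55
eef_pos: [0.5249, -0.0879, 0.086]
orientation: [3.133, -0.002, 0.003]
force: [-12.3, -30.8, 29.0]
width: 0.0149
finger_force: 45.0
```

The plate has bottomed out: +29 N in z with no further descent. I'll release and rise, then check.

Emit:
step_arm --plan '[{"linear":[0,-2,2],"angular":[0,0,0]},{"linear":[0,0,0],"angular":[0,0,0]},{"linear":[0,0,0],"angular":[0,0,0]},{"linear":[0,0,0],"angular":[0,0,0]},{"linear":[0,0,0],"angular":[0,0,0]}]' --claw 42

```text
clock: 24.97
eef_pos: [0.5237, -0.0842, 0.0847]
orientation: [-3.141, 0.001, 0.0]
force: [0.5, -0.1, -0.4]
width: 0.0416
finger_force: 0.0
```

Emit:
step_arm --plan '[{"linear":[0,0,8],"angular":[0,0,0]},{"linear":[0,0,25],"angular":[0,0,0]},{"linear":[0,0,35],"angular":[0,0,0]},{"linear":[0,0,40],"angular":[0,0,0]},{"linear":[0,0,40],"angular":[0,0,0]}]'

```text
clock: 25.38
eef_pos: [0.5231, -0.0843, 0.2347]
orientation: [-3.141, 0.001, 0.0]
force: [1.4, -0.2, -0.2]
width: 0.042
finger_force: 0.0
```

Emit:
step_arm --plan '[{"linear":[0,-38,10],"angular":[0,0,0]},{"linear":[0,-38,0],"angular":[0,0,0]},{"linear":[0,-38,0],"angular":[0,0,0]},{"linear":[0,-38,0],"angular":[0,0,0]},{"linear":[0,0,0],"angular":[0,0,0]}]'

```text
clock: 25.8
eef_pos: [0.5238, -0.242, 0.2437]
orientation: [3.139, -0.001, -0.003]
force: [-0.7, 0.3, 0.2]
width: 0.042
finger_force: 0.0
```

```bash
python3 - <<'E'
from h import *
p=r.get_image("top");s=r.get_image("side")
o=r.observe();print(o["clock"],o["eef_pos"],o["force"])
d=[r.pinpoint(P,"lid_handle") for P in(s,p)]
print(d,proj(s,[.5245,-.089,.110]),proj(p,[.5245,-.089,.110]))
if all(d): print(tri(s,d[0][0]["at"],p,d[1][0]["at"]))
for n,P in(("top",p),("side",s)):
    for q,z in(("crust_a",.015),("brush",.004)):
        for e in r.pinpoint(P,q): print(n,q,atz(P,e["at"],z),round(e["conf"],2))
a=np.vstack([p["image"][130:270,160:560],s["image"][130:330,120:520]])[:,:,::-1]
cv2.imwrite("pics/s7.png",cv2.resize(a,None,fx=1.75,fy=1.75,interpolation=2))
E
```

```text
25.9 [ 0.52347885 -0.23751681  0.24309779] [0.31964465 0.91262194 0.04351896]
[[{'at': [312.5, 216.3], 'conf': 0.91}], [{'at': [318.4, 198.6], 'conf': 0.7}, {'at': [322.2, 231.7], 'conf': 0.51}, {'at': [358.5, 102.8], 'conf': 0.39}, {'at': [342.1, 223.8], 'conf': 0.25}]] [np.float64(311.27566376588186), np.float64(213.86879293901097)] [np.float64(320.8551194800183), np.float64(197.0021706108322)]
(array([ 0.51966725, -0.08469481,  0.1093095 ]), np.float64(0.0037189679446406766))
top crust_a [ 0.46905312 -0.08317362  0.015     ] 0.61
top crust_a [ 0.5866047  -0.12847859  0.015     ] 0.54
top crust_a [ 0.57450827 -0.08306478  0.015     ] 0.54
top crust_a [ 0.47993674 -0.13256469  0.015     ] 0.47
top crust_a [ 0.53615031 -0.40004557  0.015     ] 0.28
top brush [ 0.54710679 -0.39985855  0.004     ] 0.69
side crust_a [ 0.48546758 -0.13618265  0.015     ] 0.43
side crust_a [ 0.58860516 -0.13803462  0.015     ] 0.43
side brush [ 0.55719799 -0.40649843  0.004     ] 0.7
```

View pics/s7.png

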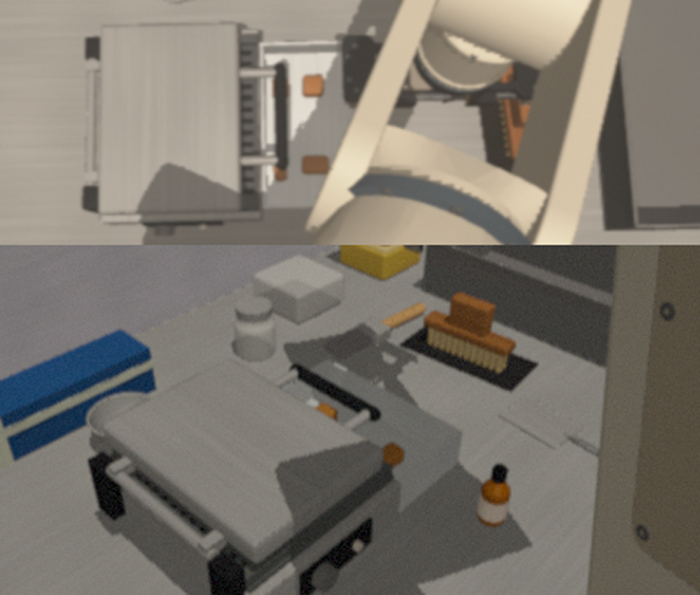

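The lid is shut: the handle triangulates to z = 0.109 m, against 0.110 expected. The crusts are in the tray, the brush is on its pad and the gripper is clear.

```bash
python3 -c "
from workcell import r
print(r.close_job())"
```

```text
the job is handed in; nothing more can be done
None
```

I handed the job in, and it returned no verdict: by the last camera check all four crusts are in the crumb tray, the brush stands released on its pad, the upper plate is shut (handle 109 mm up, 110 expected), and nothing else appears to have moved.

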